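# Cock the spring arm of a mould clamp

### The arm

A 6-joint arm with a two-finger parallel gripper is mounted at the origin on the work surface. World frame = base frame: x ahead of the robot, y to its left, z up, the work surface at z = 0. Lengths are in m, angles in rad, forces in N, time in s.
With the tool pointing down it reaches from about 0.25 to 0.775 m from the base axis. Payload 4 kg.
Tool frame: the origin (TCP) lies at the centre of the arm's flange, where the gripper is bolted on; the fingertips stand 199 mm ahead of it and the grasp point (between the pads) lies 180 mm ahead of it (robot.tcp_to_tips is the distance from the TCP to the fingertips, in m); z points along the fingers, y is the line along which they close (so a half turn about z gives the same grasp; the last joint's range is limited). The gripper opens to 94 mm and grips with 3 to 60 N. Pads are 16 mm wide; open, the fingers measure 119 mm over their backs; the gripper's body (75 mm by 177 mm) begins 78 mm behind the grasp point.
Start: joints at [1.033, 0.087, 1.371, -0, 1.684, -0.103], TCP at [0.232, 0.499, 0.405] pointing down, gripper open.
Joint ranges: [-3.1, 3.1], [-0.76, 2.03], [0.27, 2.55], [-1.08, 4.22], [0.17, 2.65], [-2.57, 2.57]. Speed limits (rad/s): [2.79, 2.79, 3.14, 3.14, 3.14, 3.14].

### API

Orientations are given as [roll, pitch, yaw] about the fixed x, y, z axes, in that order (R = Rz(yaw) Ry(pitch) Rx(roll)).
In Python, from bench import telemetry, snapshot, ticket, robot gives the robot as it stands.
- The arm moves only by the tool apply_moves, never from a script. Its argument "moves" is a list that holds one entry, the list of rows, each a list of 5 numbers: the shift along the tool's x, y, z in units of 50 mm (1.0 is 50 mm), then the turn about the tool's z in units of 10 degrees (1.0 is 10 degrees), then the closure, from 0 (fully open) to 1 (shut). A call has 1 to 10 rows; each row is the pose to reach, as a shift and turn from the pose commanded when the call began, along the tool's axes at that moment; what a row does not reach only later rows make up. A row lasts 1/8 s, in which the tool goes at most 62.5 mm and 10.7 degrees, less where a joint would pass 70% of its speed; a pose out of reach is approached as far as the arm can. A call with a gripper value outside its range is refused whole. The fingers move at their own pace and stop on an object; the grip force is fixed at half the most. Time passes only in rows, so rows that repeat a pose let the fingers close. It gives the time, the measured TCP pose, the force, the opening and the grip force at its end, in the units of the state.
- telemetry.get_obs(): the state, without advancing time (a new reading comes with each control period).
- snapshot(name): name is "scene" or "top" or "wrist"; returns a dict with "image" (400x640x3 uint8, red, green, blue), "fovy" (degrees; the focal length in pixels is half the picture's height over the tangent of half this angle, whatever the lens; pixels are square), "cx", "cy" (the principal point, pixels), "R" (3x3) and "t" (3): a world point X has camera coordinates R X + t. Camera axes: x right, y down, z forward; pixel columns grow to the right and rows downward; lengths in m; the calibration is good to about 2 mm. The wrist camera is an equidistant fisheye: a pixel r from the principal point sees the ray r / f radians off the axis. A picture is of the moment at which its call begins. There is no depth.
- ticket.close_job(): hands the job in; it is judged then, once.
The state is a dict: "time": time; "joint_positions": joint angles; "qvel": joint speeds; "joint_torque": joint torques, N m; "tool_pos": TCP position; "ee_rot": TCP orientation; "wrist_force": force on the tool from outside, world axes, zero at the start; "wrist_torque": the same for the moment, N m; "width": finger opening in m; "finger_force": force on a finger pad.
Only numpy, scipy, OpenCV 4.12 (cv2) and the standard library are available. Lean on these libraries where they do the work, as an engineer would, in place of code of your own. Each camera call takes 0.05 s, during which the arm holds its last target. There are 200 camera calls.

### The job

Cock the sprung arm of the mould clamp: take it by its wooden handle, lift it, wind it away from the plaster mould against its spring, let it down into the middle notch of the notch plate and let go, so that it rests there by itself. Then take the handle again (across its other two faces: further on, the guard leaves no room for a finger outside it), lift and wind the arm on, set it down fully into the last notch and let go. Never let the arm fly back, and leave the mould and everything else on the bench where they are.

Things in the scene. Friction and masses are not known exactly. Their poses are not given: they have to be found in the camera images.
- clamp: Mould clamp: plywood board 350 x 460 mm, 16 mm thick, screwed to the bench, placed and turned differently each time. Origin on the bench, in the vertical pivot axis of the arm; z up. Wound by s rad (joint swing), the arm points at -1.1 + s rad from the clamp's x axis, anticlockwise seen from above. The pivot hub is under 100 mm high.
- plate_nominal (a point): Nominal place of the middle notch: 105 mm from the pivot, swing 1.0, top of the dark steel notch plate (ring segment, 87 to 123 mm out, top 50 mm above the bench). The last notch is exactly 1.0 rad further. The plate is bolted on with slack: both notches together are really up to 0.12 rad to either side, to be felt for or seen. No other notches.
- guard_edge (a point): Upper inner end of the grey upright guard that stands on legs round the outside of the handle's path from swing 1.42 to 2.34: a band from 92 to 140 mm above the bench, inner face 186 mm from the pivot. It leaves 15 mm beside the post's outer face and 10 mm beside the cap: too little for a finger.
- swing (a joint): Arm's angle about the vertical pivot, rad: 0 at rest on its stop beside the mould, growing as it is wound anticlockwise (from above), end stop at 2.3. A torsion spring drives it back to 0: 0.6 N m at 0, growing by 0.5 N m/rad (4 N at the handle at rest, 10 N at the last notch). A notch (22 mm wide) holds the arm's 16 mm pin with about 0.028 rad of play either way.
- lift (a joint): How far the arm is lifted on its pivot, m: 0 when down (also with the pin fully in a notch), 0.016 with the pin riding on the notch plate, at most 0.035. Weight and a weak spring press it down with 7 to 12 N. It must be lifted over 0.016 to get onto the plate (which begins at swing 0.18 to 0.42 and runs past the end stop) or out of a notch. The pin's tip is round.
- handle (a point): Grasp point on the arm's handle, an upright square wooden post 22 x 22 mm, in its axis, 160 mm from the pivot, 128 mm above the bench when down. The steel arm's top is at 85 mm, the cap's underside at 157 mm. Axes: x outwards along the arm, z up; post faces look along x and y. At rest the mould blocks the -y face: take it across x. At the middle notch both ways are free; beyond, only across y.
- cap (a point): Centre of the top of the handle's square cap, 32 x 32 mm and 10 mm thick, 167 mm above the bench when the arm is down.
- mould: Two-part plaster mould, 100 x 80 mm, 120 mm tall, 0.8 kg, standing loose on the board beside the resting arm, its face 26 mm from the handle post's axis. Origin at the centre of its underside. To be left standing.
- jar: Glass jar with a metal lid, 60 mm across, 75 mm tall, standing on the clamp's board beside the pivot, on the robot's side. Origin at the centre of its underside. To be left alone.
- spatula: Modelling spatula, 160 mm long, lying on the clamp's board between the pivot and the robot. To be left alone.
- mallet: Hammer with a wooden handle, 240 mm long, lying on the bench to the right. To be left alone.
- tin: Paint tin, 80 mm across, 100 mm tall, on the bench to the left. To be left alone.
- carton: Small closed carton, 120 x 90 x 70 mm, on the bench to the far right. To be left alone.
- bowl: Terracotta bowl, 120 mm across, 45 mm tall, on the bench to the left. To be left alone.
Things that resemble listed ones, but are neither listed nor needed, are in the scene too. What is shaped like the mould but green or pink is not meant.

How it is judged:
On the way:
1. the arm rests in the middle notch (swing 0.8 to 1.25 rad, lift under 5 mm) and the fingers have let go of everything (value of joint swing between 0.8 and 1.25 rad and value of joint lift below 0.005 m and contact force between the fingers and anything else below 0.5 N), for 0.2 s.
At the end, for the whole second after the job is handed in: The arm rests by itself in the last notch (swing between 1.8 and 2.2 rad, lift under 5 mm, swing speed under 0.1 rad/s) with the fingers touching nothing, and the mould stands upright (within 0.1 rad) within 30 mm of where it was (value of joint swing between 1.8 and 2.2 rad and value of joint lift below 0.005 m and velocity of joint swing between -0.1 and 0.1 rad/s and contact force between the fingers and anything else below 0.5 N and angle between mould's own z axis and vertical below 0.1 rad and distance of mould from where it was at the start of the episode below 0.03 m).
It fails at once if the arm flies back (swing speed beyond 5 rad/s backwards) (velocity of joint swing below -5 rad/s).
It fails at once if the mould is pushed by more than 30 mm or tipped over 0.3 rad (distance of mould from where it was at the start of the episode above 0.03 m or angle between mould's own z axis and vertical above 0.3 rad).
It fails at once if another thing on the bench is moved by more than 30 mm (distance of any of jar, spatula, mallet, tin, carton, bowl from where it was at the start of the episode above 0.03 m).
It also fails if it takes over 72 s, if anything falls off the work surface, if the arm or the gripper's body presses on something with over 40 N, if the wrist force passes 120 N, or if a joint passes its speed limit or range.

## Working session

There is one attempt and no reset: what is moved stays moved. The work goes in short steps, Python scripts to look and compute and a tool call to move; the robot and the scene stay as the last step left them, time stands still between calls to the robot, and variables do not carry over. Pictures are saved under pics/ and viewed, at most 12 in all, crops included, and the job is handed in when it is done.

Besides the shell and the picture viewer there is one more tool, called after ">>>" as name(argument=value, ...), one argument or row to a line, values as JSON. apply_moves: Moves the arm, as the interface text tells. Its arguments: {"type":"object","properties":{"moves":{"type":"array","items":{"type":"array","items":{"type":"array","items":{"type":"number"}}}}},"required":["moves"]}

```bash
mkdir -p pics
cat > h.py <<'E'
import numpy as np, cv2
from bench import telemetry, snapshot, ticket, robot
def save(n,f):
    s=snapshot(n); cv2.imwrite('pics/'+f,s['image'][:,:,::-1]); np.savez('pics/'+f+'.npz',**{k:v for k,v in s.items()}); return s
def foc(s): return 200/np.tan(np.radians(float(s['fovy']))/2)
def ray(s,u,v,fish=False):
    f=foc(s); x=u-float(s['cx']); y=v-float(s['cy'])
    if fish:
        r=np.hypot(x,y); th=r/f; d=np.array([x/r*np.sin(th),y/r*np.sin(th),np.cos(th)])
    else: d=np.array([x/f,y/f,1])
    R=s['R']; return -R.T@s['t'], R.T@d
def atz(s,u,v,z,fish=False):
    o,d=ray(s,u,v,fish); return o+d*(z-o[2])/d[2]
def proj(s,X,fish=False):
    c=s['R']@np.asarray(X,float)+s['t']; f=foc(s)
    if fish:
        r=np.hypot(c[0],c[1]); th=np.arctan2(r,c[2]); k=f*th/r
        return np.array([float(s['cx'])+c[0]*k,float(s['cy'])+c[1]*k])
    return np.array([float(s['cx'])+f*c[0]/c[2],float(s['cy'])+f*c[1]/c[2]])
def load(f): return dict(np.load('pics/'+f+'.npz'))
E
python3 - <<'E'
from h import *
for n in('scene','top','wrist'):
    s=save(n,n+'1.png'); print(n,s['fovy'],s['cx'],s['cy'],-s['R'].T@s['t'])
print(telemetry.get_obs())
E
```

```text
scene 52.25758137038514 312.0009439403804 199.867442647769 [1.40240472 0.26011988 0.75978986]
top 52.79420410120994 323.8294180227419 205.4762142135026 [0.24568611 0.00404403 1.61666733]
wrist 65.70646984690485 316.2231078308653 197.1422424780229 [0.16012124 0.53223454 0.38358678]
{'time': 0.15, 'joint_positions': array([ 1.03292142e+00,  8.77887074e-02,  1.37188715e+00, -2.25056823e-05,
        1.68358322e+00, -1.03145709e-01]), 'qvel': array([ 9.26582292e-04, -1.34340015e-03, -4.94374531e-03, -6.31303672e-04,
       -8.52023856e-05,  3.13480114e-05]), 'joint_torque': array([ 9.87933781e-04, -3.40640688e+01, -3.02794504e+01,  7.17784977e-02,
        3.05018225e-02, -1.12024470e-04]), 'tool_pos': array([0.2316288 , 0.49875703, 0.40378099]), 'ee_rot': array([-3.13993278e+00, -1.49331913e-04,  2.70686082e+00]), 'wrist_force': array([-0.14847047, -0.96747131,  0.31503246]), 'wrist_torque': array([-0.01769597, -0.0703056 , -0.02276472]), 'finger_force': 0.0, 'width': 0.09375072852522087}
```

View pics/top1.png

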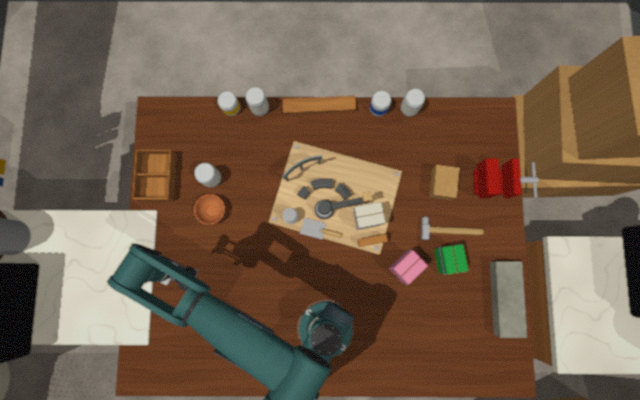

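View pics/scene1.png

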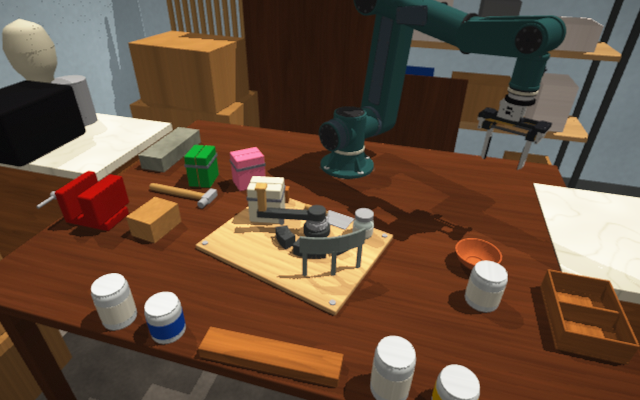

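Run:
```python
from h import *
a=cv2.imread('pics/top1.png')[130:265,255:415]; a=cv2.resize(a,None,fx=4.4,fy=4.4,interpolation=cv2.INTER_CUBIC); cv2.imwrite('pics/tc.png',a)
a=cv2.imread('pics/scene1.png')[165:315,190:400]; a=cv2.resize(a,None,fx=3.8,fy=3.8,interpolation=cv2.INTER_CUBIC); cv2.imwrite('pics/sc.png',a)
```

```text
(no output)
```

View pics/tc.png

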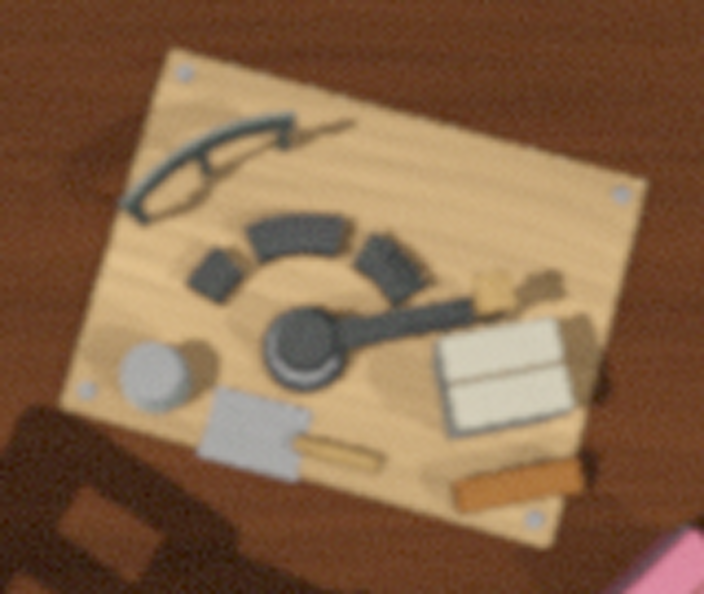

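View pics/sc.png

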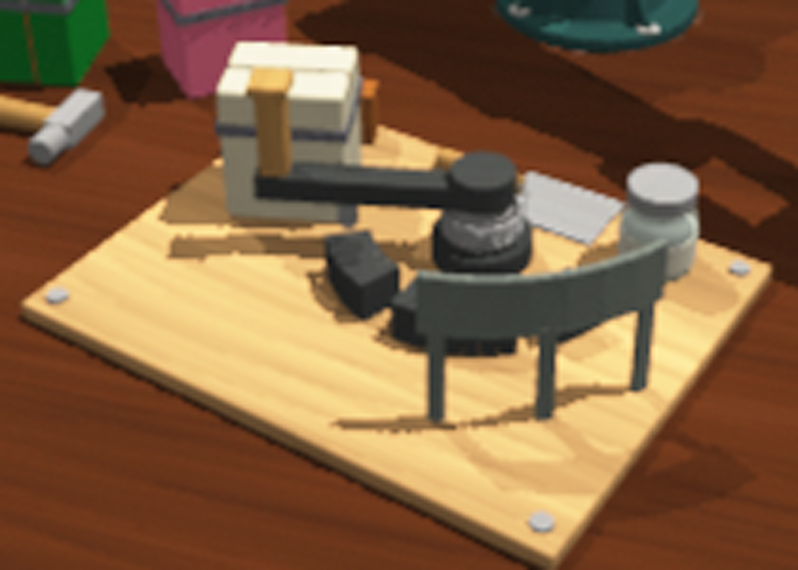

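Run:
```python
from h import *
t=load('top1.png');s=load('scene1.png')
T=lambda x,y,z:atz(t,255+(x+.5)/4.4-.5,130+(y+.5)/4.4-.5,z)
S=lambda x,y,z:atz(s,190+(x+.5)/3.8-.5,165+(y+.5)/3.8-.5,z)
print('corners',[T(*p,.016).round(4) for p in[(170,48),(648,180),(550,548),(62,408)]])
print('sc corners',[S(*p,.016).round(4) for p in[(556,560),(24,310),(770,265)]])
for z in(.09,.095,.1): print('hub',z,T(304,338,z),S(480,170,z))
cap=T(494,291,.167); print('cap',cap,S(270,74,.167))
H=T(304,338,.095)[:2]
m=T(352,244,.05)[:2]; l=T(243,263,.05)[:2]
for n,p in(('cap',cap[:2]),('m',m),('l',l),('g1',T(293,117,.14)[:2]),('g2',T(126,207,.14)[:2]),('plate0',T(412,285,.05)[:2]),('jar',T(155,372,.075)[:2])):
    d=p-H; print(n,p.round(4),np.hypot(*d).round(4),np.arctan2(d[1],d[0]).round(3))
```

```text
corners [array([0.7506, 0.1314, 0.016 ]), array([ 0.6255, -0.3122,  0.016 ]), array([ 0.2875, -0.2158,  0.016 ]), array([0.4123, 0.2246, 0.016 ])]
sc corners [array([0.7514, 0.1366, 0.016 ]), array([ 0.6319, -0.2995,  0.016 ]), array([0.4141, 0.2276, 0.016 ])]
hub 0.09 [0.46636858 0.00528576 0.09      ] [0.45861511 0.00370266 0.09      ]
hub 0.095 [0.46564582 0.0052817  0.095     ] [0.46566053 0.00561682 0.095     ]
hub 0.1 [0.46492306 0.00527763 0.1       ] [0.47270594 0.00753098 0.1       ]
cap [ 0.49508427 -0.15223849  0.167     ] [ 0.4914806  -0.15046377  0.167     ]
cap [ 0.4951 -0.1522] 0.1602 -1.386
m [ 0.5577 -0.0376] 0.1016 -0.436
l [0.5401 0.0603] 0.0926 0.637
g1 [0.6505 0.0152] 0.1852 0.054
g2 [0.5713 0.157 ] 0.1849 0.963
plate0 [ 0.5205 -0.0914] 0.1111 -1.055
jar [0.4381 0.1357] 0.1334 1.779
```

```bash
cat >> h.py <<'E'
def plan(targets,g):
    """targets: (x,y,z,yaw) of the GRASP POINT (0.18 below TCP)"""
    o=telemetry.get_obs(); p=o['tool_pos']; y=o['ee_rot'][2]
    for x,yy,z,ya in targets:
        d=np.array([x,yy,z+.18])-p; c,s=np.cos(y),np.sin(y)
        t=-np.degrees((ya-y+np.pi)%(2*np.pi)-np.pi)/10
        print([round(float(v),2) for v in((c*d[0]+s*d[1])/.05,(s*d[0]-c*d[1])/.05,-d[2]/.05,t)]+[g])
E
python3 -c "
from h import *
plan([(.37,.15,.25,1.25),(.495,-.152,.25,.185)],0)"
```

```text
[-5.45, -5.16, -0.52, 8.35, 0]
[-10.26, -9.59, -0.52, 14.45, 0]
```

>>> apply_moves(
  moves=[
    [[-0.7,-0.6,-0.5,1,0],[-1.4,-1.3,-0.5,2,0],[-2.1,-2.0,-0.5,3,0],[-2.8,-2.6,-0.5,4,0],[-3.5,-3.3,-0.5,5,0],[-4.2,-3.9,-0.5,6,0],[-4.9,-4.6,-0.5,7,0],[-5.6,-5.3,-0.5,8,0],[-6.3,-6.0,-0.5,9,0],[-7.0,-6.6,-0.5,10,0]],
  ],
)

```text
time: 1.4
tool_pos: [0.4102, 0.0504, 0.4296]
ee_rot: [3.142, -0.0, 0.955]
wrist_force: [0.3, 0.0, -0.8]
width: 0.094
finger_force: 0.0
```

```bash
python3 -c "
from h import *
print(telemetry.get_obs()['tool_pos'],telemetry.get_obs()['ee_rot'])
plan([(.495,-.152,.25,.185)],0)"
```

```text
[0.41018381 0.05043473 0.42956289] [ 3.14151853e+00 -2.49274257e-04  9.55212264e-01]
[-2.33, 3.72, -0.01, 4.41, 0]
```

>>> apply_moves(
  moves=[
    [[-0.5,0.75,0,0.9,0],[-0.95,1.5,0,1.8,0],[-1.4,2.25,0,2.7,0],[-1.85,3.0,0,3.6,0],[-2.33,3.72,0,4.41,0],[-2.33,3.72,0,4.41,0],[-2.33,3.72,0,4.41,0]],
  ],
)

```text
time: 2.28
tool_pos: [0.4958, -0.1496, 0.4293]
ee_rot: [-3.14, 0.001, 0.193]
wrist_force: [-0.2, 0.1, -0.4]
width: 0.094
finger_force: 0.0
```

```bash
python3 -c "
from h import *
save('wrist','w2.png')
plan([(.495,-.152,.25,.185)],0)"
```

```text
[-0.02, 0.05, -0.01, 0.05, 0]
```

View pics/w2.png

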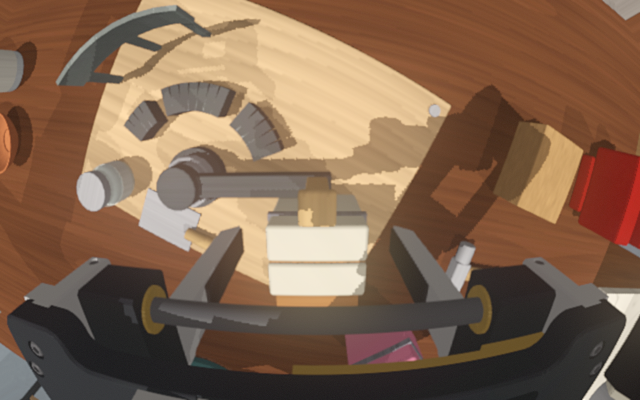

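Run:
```python
from h import *
w=load('w2.png'); W=lambda u,v,z:atz(w,u,v,z,True)
H=W(178,187,.095)[:2]; print('hub',H)
for n,u,v,z in(('cap',318,208,.167),('mid',238,104,.05),('last',161,108,.05),('g1',180,10,.14),('mouldTL',268,226,.12),('mouldTR',367,226,.12)):
    p=W(u,v,z)[:2]
    for h in(H,np.array([.4656,.0054])):
        d=p-h; print(n,p.round(4),np.hypot(*d).round(4),np.arctan2(d[1],d[0]).round(3))
# proj of predicted
for a in(.95,1.0):
  print(proj(w,[.4656+.105*np.cos(-1.38+a),.0054+.105*np.sin(-1.38+a),.05],True))
a=cv2.imread('pics/w2.png'); b=cv2.resize(a[65:245,110:350],None,fx=3.3,fy=3.3,interpolation=cv2.INTER_CUBIC); cv2.imwrite('pics/w2c.png',b)
```

```text
hub [0.46737768 0.00364541]
cap [ 0.4964 -0.1498] 0.1562 -1.384
cap [ 0.4964 -0.1498] 0.1583 -1.375
mid [ 0.5664 -0.0416] 0.1089 -0.428
mid [ 0.5664 -0.0416] 0.1112 -0.436
last [0.5493 0.0592] 0.099 0.596
last [0.5493 0.0592] 0.0995 0.572
g1 [0.6501 0.0102] 0.1829 0.036
g1 [0.6501 0.0102] 0.1846 0.026
mouldTL [ 0.4534 -0.1072] 0.1118 -1.696
mouldTL [ 0.4534 -0.1072] 0.1133 -1.678
mouldTR [ 0.4725 -0.2051] 0.2088 -1.546
mouldTR [ 0.4725 -0.2051] 0.2106 -1.538
[234.660691   108.08799941]
[231.08002543 105.79169212]
```

View pics/w2c.png

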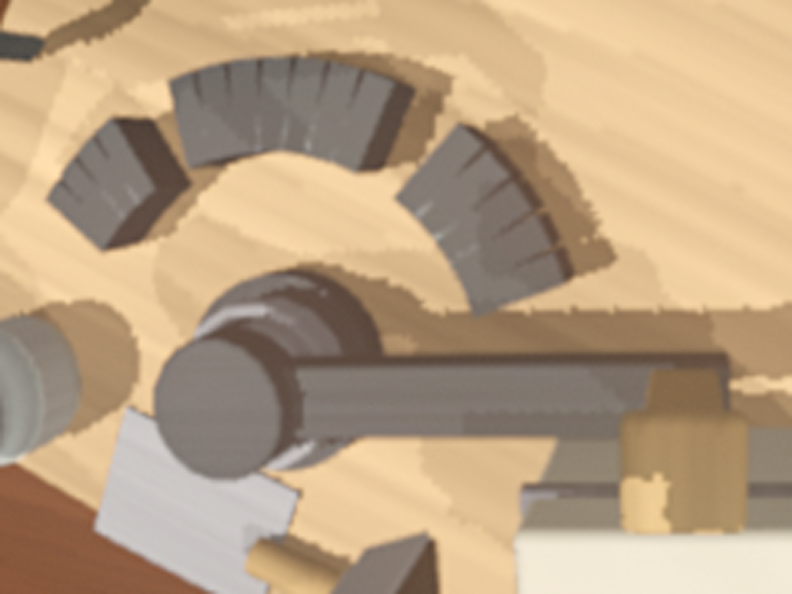

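Run:
```python
from h import *
w=load('w2.png'); W=lambda x,y,z:atz(w,110+(x+.5)/3.3-.5,65+(y+.5)/3.3-.5,z,True)[:2]
C=W(684,471,.167); Hm=W(219,407,.095); print('cap',C,'hub',Hm,np.hypot(*(C-Hm)))
H=(Hm+[.4656,.0054])/2
P={'r_o':(462,124),'r_i':(397,196),'m_o':(391,82),'m_i':(360,170),'ml_o':(171,80),'ml_i':(192,166),'l_o':(115,118),'l_i':(155,187)}
for n,p in P.items():
    d=W(*p,.05)-H; print(n,np.hypot(*d).round(4),np.arctan2(d[1],d[0]).round(3))
# fit: hub from radii
from scipy.optimize import least_squares
pts={n:W(*p,.05) for n,p in P.items()}
def res(q):
    r=[]
    for n,p in pts.items():
        rad=.123 if n[-1]=='o' else .087
        h=.011/rad; h=np.arcsin(h)
        a=q[2]+({'r':-h,'m':h,'ml':1-h,'l':1+h}[n[:-2]])
        r+=list(p-q[:2]-rad*np.array([np.cos(a),np.sin(a)]))
    return r
f=least_squares(res,[*H,-.4]); print(f.x,np.array(f.fun).round(4))
```

```text
cap [ 0.49676996 -0.14887529] hub [0.46576994 0.0060717 ] 0.15801762858832585
r_o 0.1212 -0.526
r_i 0.0864 -0.501
m_o 0.1205 -0.271
m_i 0.0871 -0.304
ml_o 0.1216 0.486
ml_i 0.0869 0.507
l_o 0.121 0.722
l_i 0.0877 0.716
[ 0.46454142  0.00621367 -0.40160495] [-0.0025 -0.0033  0.0018  0.0019  0.0002  0.005   0.0005 -0.003   0.0013
 -0.0037 -0.0004  0.0022 -0.003   0.0014  0.0022 -0.0006]
```

```bash
python3 -c "
from h import *
plan([(.496,-.1505,.130,.19)],0)"
```

```text
[0.0, 0.03, 2.39, 0.02, 0]
```

>>> apply_moves(
  moves=[
    [[0,0.03,0.6,0,0],[0,0.03,1.2,0,0],[0,0.03,1.8,0,0],[0,0.03,2.39,0,0],[0,0.03,2.39,0,0],[0,0.03,2.39,0,1],[0,0.03,2.39,0,1],[0,0.03,2.39,0,1],[0,0.03,2.39,0,1],[0,0.03,2.39,0,1]],
  ],
)

```text
time: 3.58
tool_pos: [0.4963, -0.1514, 0.3103]
ee_rot: [3.142, -0.0, 0.192]
wrist_force: [0.5, -0.7, -0.4]
width: 0.0471
finger_force: 0.0
```

>>> apply_moves(
  moves=[
    [[0,0,0,0,1],[0,0,0,0,1],[0,0,0,0,1],[0,0,0,0,1],[0,0,0,0,1]],
  ],
)

```text
time: 4.2
tool_pos: [0.4961, -0.1504, 0.3099]
ee_rot: [-3.138, 0.0, 0.192]
wrist_force: [-1.1, 5.4, 1.4]
width: 0.0312
finger_force: 30.0
```

```bash
python3 -c "
from h import *
save('scene','s3.png');save('wrist','w3.png')
a=cv2.imread('pics/s3.png')[130:280,190:340];b=cv2.imread('pics/w3.png')[150:350,220:420]
a=cv2.resize(a,(400,400),interpolation=cv2.INTER_CUBIC);b=cv2.resize(b,(400,400),interpolation=cv2.INTER_CUBIC)
cv2.imwrite('pics/c3.png',np.hstack([a,b])); o=telemetry.get_obs();print(o['width'],o['finger_force'],o['wrist_force'],o['wrist_torque'])"
```

```text
0.032007781632252555 29.999233782291412 [-0.64363958  5.9584234   1.08650106] [ 0.73030383  0.30507014 -0.00645313]
```

View pics/c3.png

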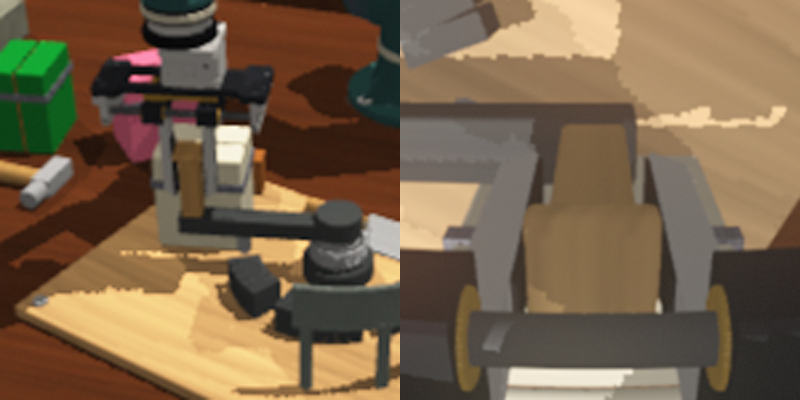

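>>> apply_moves(
  moves=[
    [[0,0,0,0,0.4],[0,-0.01,0,0,0.4],[0,-0.01,0,0,0.4],[0,-0.01,-0.3,0,0.4],[0,-0.01,-0.58,0,0.4],[0,-0.01,-0.58,0,1],[0,-0.01,-0.58,0,1],[0,-0.01,-0.58,0,1],[0,-0.01,-0.58,0,1],[0,-0.01,-0.58,0,1]],
  ],
)

```text
time: 5.55
tool_pos: [0.496, -0.1503, 0.3387]
ee_rot: [-3.139, 0.001, 0.192]
wrist_force: [-1.3, 4.0, 0.1]
width: 0.0313
finger_force: 30.0
```

```bash
python3 -c "
from h import *
o=telemetry.get_obs();print(o['width'],o['finger_force'],o['wrist_force'],o['wrist_torque'],o['tool_pos'])"
```

```text
0.03128718857061447 29.999502897262573 [-1.27514549  3.99783314  0.11221259] [0.69607116 0.30632878 0.01235187] [ 0.49600439 -0.15030646  0.33865485]
```

>>> apply_moves(
  moves=[
    [[0,0,-0.1,0,1],[0,0,-0.2,0,1],[0,0,-0.3,0,1],[0,0,-0.4,0,1],[0,0,-0.48,0,1],[0,0,-0.48,0,1]],
  ],
)

```text
time: 6.3
tool_pos: [0.4961, -0.1503, 0.3614]
ee_rot: [-3.138, 0.002, 0.192]
wrist_force: [0.7, 4.6, -8.9]
width: 0.032
finger_force: 30.0
```

```bash
python3 -c "
from h import *
save('wrist','w4.png')
a=cv2.imread('pics/w4.png')
cv2.imwrite('pics/c4.png',np.hstack([cv2.resize(x[150:350,220:420],(400,400),interpolation=cv2.INTER_CUBIC) for x in(cv2.imread('pics/w3.png'),a)]))
o=telemetry.get_obs();print(o['width'],o['finger_force'],o['wrist_force'],o['wrist_torque'],o['tool_pos'])"
```

```text
0.0315411544152337 29.997249841690063 [ 1.91592791  4.73392586 -9.16558615] [ 0.63134427 -0.22998001 -0.01091114] [ 0.49611572 -0.15030656  0.36122595]
```

View pics/c4.png

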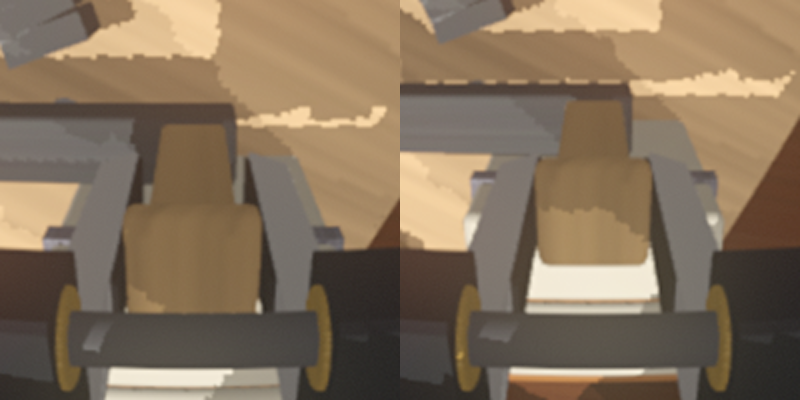

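```bash
cat >> h.py <<'E'
H=np.array([.4655,.0057])
def arc(deltas,g,dz=0):
    o=telemetry.get_obs(); p=o['tool_pos']; y=o['ee_rot'][2]; r=p[:2]-H
    print('alpha',np.arctan2(r[1],r[0]),'r',np.hypot(*r),'yaw',y,o['wrist_force'],o['width'],o['finger_force'],o['tool_pos'])
    T=[]
    for d in deltas:
        c,s=np.cos(d),np.sin(d); q=H+np.array([c*r[0]-s*r[1],s*r[0]+c*r[1]]); T.append((*q,p[2]-.18+dz,y+d))
    plan(T,g)
E
python3 -c "
from h import *
arc(np.arange(1,11)*.05,1)"
```

```text
alpha -1.3770126106132594 r 0.1589822899987669 yaw 0.19235074107659655 [ 1.91592791  4.73392586 -9.16558615] 0.0315411544152337 29.997249841690063 [ 0.49611572 -0.15030656  0.36122595]
[0.16, -0.0, -0.0, -0.29, 1]
[0.32, -0.02, -0.0, -0.57, 1]
[0.48, -0.04, -0.0, -0.86, 1]
[0.63, -0.06, -0.0, -1.15, 1]
[0.79, -0.1, -0.0, -1.43, 1]
[0.94, -0.14, -0.0, -1.72, 1]
[1.09, -0.19, -0.0, -2.01, 1]
[1.24, -0.25, -0.0, -2.29, 1]
[1.38, -0.32, -0.0, -2.58, 1]
[1.52, -0.39, -0.0, -2.86, 1]
```

>>> apply_moves(
  moves=[
    [[0.16,0,0,-0.29,1],[0.32,-0.02,0,-0.57,1],[0.48,-0.04,0,-0.86,1],[0.63,-0.06,0,-1.15,1],[0.79,-0.1,0,-1.43,1],[0.94,-0.14,0,-1.72,1],[1.09,-0.19,0,-2.01,1],[1.24,-0.25,0,-2.29,1],[1.38,-0.32,0,-2.58,1],[1.52,-0.39,0,-2.86,1]],
  ],
)

```text
time: 7.6
tool_pos: [0.5664, -0.1176, 0.3602]
ee_rot: [-3.136, 0.006, 0.69]
wrist_force: [-3.3, 2.5, -9.3]
width: 0.0318
finger_force: 30.3
```

```bash
python3 -c "
from h import *
arc(np.append(np.arange(1,10)*.05,.475),1)"
```

```text
alpha -0.885086971267858 r 0.159281755444319 yaw 0.6897979500432005 [-3.30942509  2.45682045 -9.2571836 ] 0.03182342853178013 30.276877284049988 [ 0.56636074 -0.11757931  0.36019034]
[0.16, -0.0, -0.0, -0.29, 1]
[0.32, -0.01, -0.0, -0.57, 1]
[0.48, -0.03, -0.0, -0.86, 1]
[0.63, -0.06, -0.0, -1.15, 1]
[0.79, -0.1, -0.0, -1.43, 1]
[0.94, -0.14, -0.0, -1.72, 1]
[1.09, -0.19, -0.0, -2.01, 1]
[1.24, -0.25, -0.0, -2.29, 1]
[1.39, -0.31, -0.0, -2.58, 1]
[1.46, -0.35, -0.0, -2.72, 1]
```

>>> apply_moves(
  moves=[
    [[0.16,0,0,-0.29,1],[0.32,-0.01,0,-0.57,1],[0.48,-0.03,0,-0.86,1],[0.63,-0.06,0,-1.15,1],[0.79,-0.1,0,-1.43,1],[0.94,-0.14,0,-1.72,1],[1.09,-0.19,0,-2.01,1],[1.24,-0.25,0,-2.29,1],[1.39,-0.31,0,-2.58,1],[1.5,-0.36,0,-2.8,1]],
  ],
)

```text
time: 8.85
tool_pos: [0.6129, -0.0556, 0.3619]
ee_rot: [-3.137, 0.002, 1.181]
wrist_force: [-6.0, 0.2, -9.8]
width: 0.0319
finger_force: 30.3
```

```bash
python3 -c "
from h import *
arc([0,.02,-.02],1)
w=save('wrist','w5.png')
b=cv2.imread('pics/w5.png')[100:300,120:440]; cv2.imwrite('pics/c5.png',cv2.resize(b,None,fx=2.5,fy=2.5,interpolation=cv2.INTER_CUBIC))"
```

```text
alpha -0.3938142713659685 r 0.15963796656777 yaw 1.1810693386639257 [-6.00953079  0.23242528 -9.75993443] 0.03190006138345392 30.32413601875305 [ 0.61291803 -0.05555524  0.36186074]
[-0.0, 0.0, -0.0, -0.0, 1]
[0.06, -0.0, -0.0, -0.11, 1]
[-0.06, -0.0, -0.0, 0.11, 1]
```

View pics/c5.png

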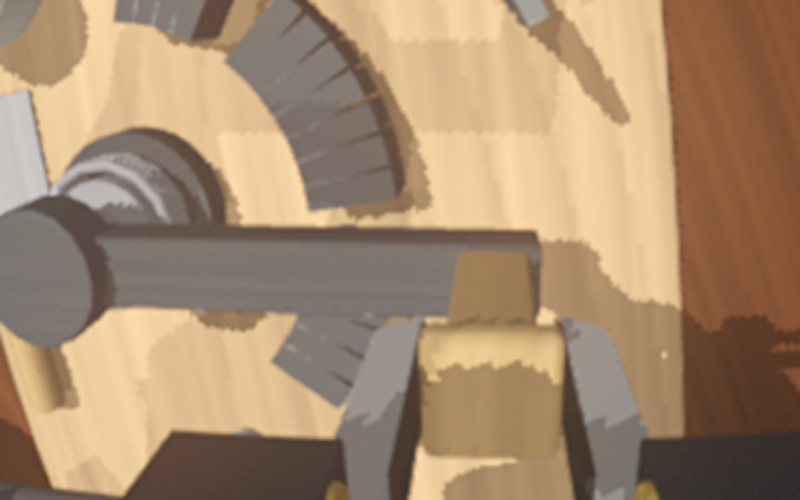

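>>> apply_moves(
  moves=[
    [[0,0,0.1,0,1],[-0.01,0,0.2,0,1],[-0.01,0,0.3,0,1],[-0.01,0,0.3,0,1]],
  ],
)

```text
time: 9.4
tool_pos: [0.6126, -0.0562, 0.3467]
ee_rot: [-3.137, 0.002, 1.179]
wrist_force: [-5.7, 1.3, -10.2]
width: 0.0317
finger_force: 30.4
```

>>> apply_moves(
  moves=[
    [[0,0,0.08,0,1],[0,0,0.16,0,1],[0,0,0.18,0,1],[0,0,0.18,0,1]],
  ],
)

```text
time: 9.9
tool_pos: [0.6125, -0.0561, 0.3389]
ee_rot: [-3.138, 0.002, 1.18]
wrist_force: [-6.7, 0.7, -6.9]
width: 0.0316
finger_force: 30.4
```

>>> apply_moves(
  moves=[
    [[0,0,0.04,0,1],[-0.04,0,0.06,0.05,1],[-0.06,0,0.06,0.1,1],[-0.06,0,0.06,0.1,1]],
  ],
)

```text
time: 10.4
tool_pos: [0.6112, -0.0586, 0.3386]
ee_rot: [-3.14, 0.001, 1.162]
wrist_force: [-8.8, 2.3, 0.8]
width: 0.0318
finger_force: 30.3
```

>>> apply_moves(
  moves=[
    [[0,0,0,0,0.8],[0,0,0,0,0.6],[0,0,0,0,0.4],[0,0,0,0,0.2],[0,0,0,0,0.2],[0,0,0,0,0.2],[0,0,0,0,0.2],[0,0,-0.7,0,0.2],[0,0,-1.4,0,0.2],[0,0,-1.5,0,0.2]],
  ],
)

```text
time: 11.65
tool_pos: [0.6123, -0.0588, 0.4146]
ee_rot: [3.135, -0.002, 1.162]
wrist_force: [1.2, -0.3, -0.4]
width: 0.0753
finger_force: 0.0
```

```bash
python3 -c "
from h import *
arc([0],.2)
w=save('wrist','w6.png')
b=cv2.imread('pics/w6.png')[60:310,120:440]; cv2.imwrite('pics/c6.png',cv2.resize(b,None,fx=2.4,fy=2.4,interpolation=cv2.INTER_CUBIC))"
```

```text
alpha -0.41429999100867826 r 0.16033106536392436 yaw 1.16223035674445 [ 1.17171861 -0.31090584 -0.40795779] 0.07530814633438004 0.0 [ 0.61226679 -0.05884115  0.4145987 ]
[-0.0, 0.0, -0.0, -0.0, 0.2]
```

View pics/c6.png

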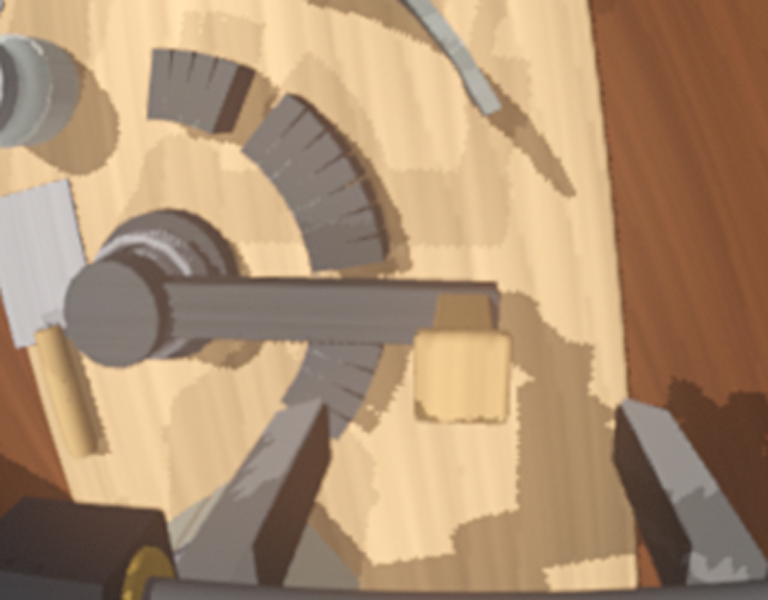

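```bash
python3 -c "
from h import *
w=load('w6.png'); c=atz(w,120+463.5/2.4-.5,60+375.5/2.4-.5,.167,True)[:2]; d=c-H; a=np.arctan2(d[1],d[0]); print(c,np.hypot(*d),a)
t=H+.16*np.array([np.cos(-.42),np.sin(-.42)]); print(t)
plan([(*t,.2346,-.42),(*t,.159,-.42)],.2)"
```

```text
[ 0.61032471 -0.057791  ] 0.1581306503313261 -0.4131646957595109
[ 0.61159423 -0.05954167]
[-0.02, -0.0, -0.03, 9.07, 0.2]
[-0.02, -0.0, 1.48, 9.07, 0.2]
```

>>> apply_moves(
  moves=[
    [[0,0,0,1,0.2],[0,0,0,2,0.2],[0,0,0,3,0.2],[0,0,0,4,0.2],[0,0,0,5,0.2],[0,0,0,6,0.2],[0,0,0,7,0.2],[0,0,0,8,0.2],[0,0,0,9.04,0.2],[0,0,0,9.04,0.2]],
  ],
)

```text
time: 12.95
tool_pos: [0.6119, -0.0588, 0.4088]
ee_rot: [3.141, 0.004, -0.413]
wrist_force: [0.1, -0.3, 0.4]
width: 0.0752
finger_force: 0.0
```

```bash
python3 -c "
from h import *
t=H+.159*np.array([np.cos(-.415),np.sin(-.415)]); print(t)
arc([0],.2)
plan([(*t,.159,-.415)],.2)"
```

```text
[ 0.61100349 -0.0584072 ]
alpha -0.41493098740379786 r 0.16001393198512245 yaw -0.41346852270392787 [ 0.10790302 -0.34246204  0.35905064] 0.07517506792524951 0.0 [ 0.61193581 -0.0588059   0.40880687]
[0.0, 0.0, -0.0, -0.0, 0.2]
[-0.02, 0.0, 1.4, 0.01, 0.2]
```

>>> apply_moves(
  moves=[
    [[-0.02,0,0.5,0,0.2],[-0.02,0,1.0,0,0.2],[-0.02,0,1.4,0,0.2],[-0.02,0,1.4,0,0.2],[-0.02,0,1.4,0,1],[-0.02,0,1.4,0,1],[-0.02,0,1.4,0,1],[-0.02,0,1.4,0,1],[-0.02,0,1.4,0,1],[-0.02,0,1.4,0,1]],
  ],
)

```text
time: 14.2
tool_pos: [0.6108, -0.0596, 0.3416]
ee_rot: [3.139, -0.001, -0.417]
wrist_force: [-1.9, -4.7, 2.6]
width: 0.0318
finger_force: 30.0
```

>>> apply_moves(
  moves=[
    [[0,-0.04,0,0,1],[0,-0.06,-0.1,-0.1,1],[0,-0.06,-0.2,-0.1,1],[0,-0.06,-0.3,-0.1,1],[0,-0.06,-0.4,-0.1,1],[0,-0.06,-0.48,-0.1,1],[0,-0.06,-0.48,-0.1,1]],
  ],
)

```text
time: 15.08
tool_pos: [0.6122, -0.0572, 0.3617]
ee_rot: [3.137, 0.004, -0.4]
wrist_force: [1.2, -5.9, -10.0]
width: 0.0316
finger_force: 30.0
```

```bash
python3 -c "
from h import *
arc(np.arange(1,11)*.05,1)"
```

```text
alpha -0.40498126461833645 r 0.15963426972009004 yaw -0.40036318464966003 [  1.16102137  -5.86090571 -10.00967609] 0.03158138539035829 30.02355605363846 [ 0.61222142 -0.05719615  0.36165165]
[-0.0, -0.16, -0.0, -0.29, 1]
[-0.01, -0.32, -0.0, -0.57, 1]
[-0.03, -0.48, -0.0, -0.86, 1]
[-0.06, -0.63, -0.0, -1.15, 1]
[-0.1, -0.79, -0.0, -1.43, 1]
[-0.14, -0.94, -0.0, -1.72, 1]
[-0.19, -1.1, -0.0, -2.01, 1]
[-0.25, -1.24, -0.0, -2.29, 1]
[-0.31, -1.39, -0.0, -2.58, 1]
[-0.38, -1.53, -0.0, -2.86, 1]
```

>>> apply_moves(
  moves=[
    [[0,-0.16,-0.06,-0.29,1],[-0.01,-0.32,-0.08,-0.57,1],[-0.03,-0.48,-0.08,-0.86,1],[-0.06,-0.63,-0.08,-1.15,1],[-0.1,-0.79,-0.08,-1.43,1],[-0.14,-0.94,-0.08,-1.72,1],[-0.19,-1.1,-0.08,-2.01,1],[-0.25,-1.24,-0.08,-2.29,1],[-0.31,-1.39,-0.08,-2.58,1],[-0.38,-1.53,-0.08,-2.86,1]],
  ],
)

```text
time: 16.32
tool_pos: [0.6251, 0.0208, 0.3652]
ee_rot: [3.138, 0.003, 0.1]
wrist_force: [3.1, -5.3, -10.1]
width: 0.0314
finger_force: 30.1
```

```bash
python3 -c "
from h import *
arc(np.append(np.arange(1,10)*.05,.5),1)"
```

```text
alpha 0.09404953575309319 r 0.16027970935301225 yaw 0.09986588189370948 [  3.11274791  -5.30500998 -10.07890606] 0.031443469990233334 30.098946690559387 [0.62507137 0.02075202 0.36522338]
[-0.0, -0.16, -0.0, -0.29, 1]
[-0.01, -0.32, -0.0, -0.57, 1]
[-0.03, -0.48, -0.0, -0.86, 1]
[-0.06, -0.64, -0.0, -1.15, 1]
[-0.1, -0.79, -0.0, -1.43, 1]
[-0.14, -0.95, -0.0, -1.72, 1]
[-0.19, -1.1, -0.0, -2.01, 1]
[-0.25, -1.25, -0.0, -2.29, 1]
[-0.31, -1.4, -0.0, -2.58, 1]
[-0.38, -1.54, -0.0, -2.86, 1]
```

>>> apply_moves(
  moves=[
    [[0,-0.16,0,-0.29,1],[-0.01,-0.32,0,-0.57,1],[-0.03,-0.48,0,-0.86,1],[-0.06,-0.64,0,-1.15,1],[-0.1,-0.79,0,-1.43,1],[-0.14,-0.95,0,-1.72,1],[-0.19,-1.1,0,-2.01,1],[-0.25,-1.25,0,-2.29,1],[-0.31,-1.4,0,-2.58,1],[-0.39,-1.58,0,-2.94,1]],
  ],
)

```text
time: 17.58
tool_pos: [0.598, 0.0974, 0.3657]
ee_rot: [3.139, 0.003, 0.613]
wrist_force: [4.0, -5.2, -9.7]
width: 0.0316
finger_force: 30.2
```

```bash
python3 -c "
from h import *
arc([.01,.02,-.01,-.02],1)"
```

```text
alpha 0.6052742143253278 r 0.1611672040034983 yaw 0.6129921209720428 [ 4.04230933 -5.21767935 -9.65799923] 0.03156145899372363 30.15490561723709 [0.59803522 0.09740214 0.36572194]
[0.0, -0.03, -0.0, -0.06, 1]
[-0.0, -0.06, -0.0, -0.11, 1]
[-0.0, 0.03, -0.0, 0.06, 1]
[-0.0, 0.06, -0.0, 0.11, 1]
```

>>> apply_moves(
  moves=[
    [[0,0,0.1,0,1],[0,0,0.2,0,1],[0,0,0.3,0,1],[0,0,0.34,0,1],[0,0,0.34,0,1]],
  ],
)

```text
time: 18.2
tool_pos: [0.598, 0.0973, 0.349]
ee_rot: [3.139, 0.002, 0.611]
wrist_force: [6.0, -4.5, -8.2]
width: 0.0314
finger_force: 30.1
```

>>> apply_moves(
  moves=[
    [[0,0,0.08,0,1],[0,0,0.14,0,1],[0,0,0.18,0,1],[0,0,0.2,0,1],[0,0.03,0.2,0.05,1],[0,0.06,0.2,0.1,1],[0,0.06,0.2,0.1,1]],
  ],
)

```text
time: 19.08
tool_pos: [0.5996, 0.0946, 0.3418]
ee_rot: [3.137, 0.0, 0.593]
wrist_force: [3.1, -5.8, -1.5]
width: 0.0316
finger_force: 30.2
```

>>> apply_moves(
  moves=[
    [[0,0,0.04,0,1],[0,0.03,0.06,0.05,1],[0,0.05,0.06,0.1,1],[0,0.05,0.06,0.1,1]],
  ],
)

```text
time: 19.58
tool_pos: [0.6003, 0.0936, 0.3414]
ee_rot: [3.139, -0.001, 0.578]
wrist_force: [-1.6, -3.3, 4.9]
width: 0.0317
finger_force: 30.0
```

Bottomed (pressing 5 N) and the notch wall now carries the spring; release and rise.

>>> apply_moves(
  moves=[
    [[0,0,0,0,0.8],[0,0,0,0,0.6],[0,0,0,0,0.4],[0,0,0,0,0.4],[0,0,0,0,0.4],[0,0,0,0,0.4],[0,0,-0.7,0,0.4],[0,0,-1.4,0,0.4],[0,0,-1.8,0,0.4],[0,0,-1.8,0,0.4]],
  ],
)

```text
time: 20.82
tool_pos: [0.6003, 0.0944, 0.4316]
ee_rot: [3.139, -0.004, 0.579]
wrist_force: [0.4, 0.1, -0.5]
width: 0.0563
finger_force: 0.0
```

```bash
python3 -c "
from h import *
arc([0],.4)
a=save('scene','s7.png')['image'][130:290,190:410,::-1]; b=save('wrist','w7.png')['image'][60:300,120:440,::-1]
cv2.imwrite('pics/c7.png',np.hstack([cv2.resize(a,(400,300)),cv2.resize(b,(400,300))]))"
```

```text
alpha 0.5816626472979729 r 0.16137515794286936 yaw 0.5792782715628768 [ 0.4358015   0.10568378 -0.47459804] 0.056341975319424364 0.0 [0.60033707 0.09436176 0.43157445]
[0.0, 0.0, -0.0, -0.0, 0.4]
```

View pics/c7.png

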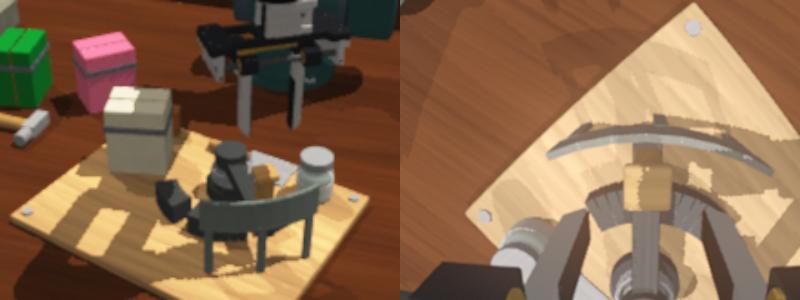

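The arm sits in the last notch, the gripper is clear of it, and the mould is standing where it was.

```bash
python3 -c "
from h import *
print(ticket.close_job())"
```

```text
the job is handed in; nothing more can be done
None
```

I cocked the arm into the middle notch, let go, took it again across its other two faces, wound it into the last notch and released it; it rests there by itself with the mould standing, and I handed the job in at about 21 s (no verdict was shown), having gripped the handle by its cap because the straight fingers closed on the 32 mm cap before reaching the post.

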